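# Get the long slim parcel out from under the tote's hood

### The arm

A 6-joint arm with a two-finger parallel gripper is mounted at the origin on the work surface. World frame = base frame: x ahead of the robot, y to its left, z up, the work surface at z = 0. Lengths are in m, angles in rad, forces in N, time in s.
With the tool pointing down it reaches from about 0.425 to 0.95 m from the base axis. Payload 14.7 kg.
Tool frame: the origin (TCP) lies at the very end of the fingers, on their centre line; the grasp point (between the pads) lies 19 mm behind it; y points along the fingers, z is the direction in which the jaws open and shut, and the axes are right-handed (so a half turn about y gives the same grasp; the last joint's range is limited). The gripper opens to 85 mm and grips with 20 to 120 N. Pads are 22 mm wide; open, the fingers measure 114 mm over their backs; the gripper's body (76 mm by 85 mm) begins 54 mm behind the grasp point. The pads swing forward as they close: fully open they stand 13 mm farther back than shut.
Start: joints at [1.127, 0.48, 1.596, -0, 1.065, -0.047], TCP at [0.251, 0.6, 0.231] pointing down, gripper open.
Joint ranges: [-2.75, 2.75], [-0.82, 2.05], [0.23, 2.67], [-1.56, 4.7], [0.09, 2.69], [-2.92, 2.92]. Speed limits (rad/s): [1.89, 1.89, 2.39, 3.01, 3.01, 3.01].

### API

Orientations are given as a rotation vector (axis times angle).
In Python, from rig import * gives the robot as it stands.
- The arm moves only by the shell command python3 -m jog 'ROWS' [FORCE]. ROWS is JSON, a list of rows, each an object of numbers: "tx", "ty", "tz": the shift along the tool's x, y, z in cm; "rx", "ry", "rz": the turn, a rotation vector about the tool's x, y, z in degrees; "jaw": the opening, from 0 (shut) to 1 (fully open). In form: [{"tx": .., "ty": .., "tz": .., "rx": .., "ry": .., "rz": .., "jaw": ..}, ...]. A call has 1 to 12 rows; each row is the pose to reach, as a shift and turn from the pose commanded when the call began, along the tool's axes at that moment; what a row does not reach only later rows make up. A row lasts 1/12 s, in which the tool goes at most 41.7 mm and 7.16 degrees, less where a joint would pass 70% of its speed; a pose out of reach is approached as far as the arm can. A call with a gripper value outside its range is refused whole. The fingers move at their own pace and stop on an object; FORCE is the grip in N (left out, the last holds). Time passes only in rows, so rows that repeat a pose let the fingers close. It gives the time, the measured TCP pose, the force and the opening at its end, in the units of the state.
- get_state(): the state, without advancing time (a new reading comes with each control period).
- get_image(name): name is "side" or "top"; returns a dict with "pixels" (384x512x3 uint8, blue, green, red), "mtx" (3x3 intrinsics, pixels), "R" (3x3) and "t" (3): a world point X has camera coordinates R X + t. Camera axes: x right, y down, z forward; pixel columns grow to the right and rows downward; lengths in m; the calibration is good to about 2 mm. A picture is of the moment at which its call begins. There is no depth.
- close_job(): hands the job in, once; it reports no verdict.
The state is a dict: "time_s": time; "joint_pos": joint angles; "joint_vel": joint speeds; "effort": joint torques, N m; "ee_pos": TCP position; "tcp_rot": TCP orientation; "force": force on the tool from outside, world axes, zero at the start; "moment": the same for the moment, N m; "opening": opening from 0.0 (shut) to 1.0 (fully open).
Only numpy, scipy, OpenCV 4.12 (cv2) and the standard library are available. Lean on these libraries where they do the work, as an engineer would, in place of code of your own. Each camera call takes 0.05 s, during which the arm holds its last target.

### The job

A long slim carton is stuck in the hooded parcel tote, because the tote's opening is shorter than the carton. Lift away the bar-shaped carton that lies across the tote and lay it on the black rubber mat, without dropping it; then tilt the slim carton, draw it out diagonally from under the hood and hold it up level, the whole of it a hand's breadth above the tote. Finish while still holding it there in the gripper, and leave the other parcels and things where they are.

Things in the scene. Friction and masses are not known exactly. Their poses are not given: they have to be found in the camera images.
- tote: Grey plastic tote, fixed. Origin: centre of its underside, on the counter. Outside 240 mm in its x, 346 mm in its y (+y is to the robot's left, yaw within 0.25 rad). Inside 230 x 336 mm, walls 5 mm, inner floor 6 mm up. Long sides (x = +-117 mm) 75 mm high, end walls (y = +-170 mm) 110 mm high. A fixed hood closes the top over its +y end
- hood_edge (a point): Middle of the free lower edge of the tote's hood, at y = +73 mm in the tote, 104 mm above the counter. The hood is a level plate from here to the tote's +y end wall (y = +173 mm), underside 104 mm, top 110 mm up, its sides closed. The opening is thus 230 mm in the tote's x and 241 mm in y (from -168 to +73 mm). Axes as the tote's
- slim_mid (a point): Centre of the long slim cardboard carton, a square bar 34 x 310 x 34 mm (x, y, z), 0.15 to 0.31 kg. Lies on the tote's inner floor (centre 23 mm above the counter) along the tote's y within 0.05 rad, within 8 mm in y and 20 mm in x of the tote's middle; its +y end is some 80 mm under the hood. Grasp across its 34 mm width (x); at its middle 65 mm is free on each side
- slim_hood_end (a point): Centre of the slim carton's end face under the hood (155 mm from its centre in its +y)
- slim_open_end (a point): Centre of the slim carton's other end face (155 mm from its centre in its -y)
- slim: The same slim carton; origin under its centre, on its lower face. Axes as above
- bar_mid (a point): Centre of the bar carton, cardboard, 270 x 55 x 45 mm (x, y, z), 0.25 to 0.45 kg. Bridges the tote, its underside resting on the two long sides 75 mm above the counter; its long axis (x) lies along the tote's x within 0.08 rad, 40 to 80 mm from the tote's middle towards the tote's -y. Grasp across its 55 mm width (y)
- bar: The same bar carton; origin under its centre, on its lower face. Axes as above
- mat_top (a point): Centre of the upper face of the black rubber mat, 300 x 150 mm (x, y), 3 mm thick, fixed flat on the counter, to the left or to the right of the tote, its long side (x) roughly along the world x. The bar carton goes here
- scale: Parcel scale, fixed, 190 x 160 mm, 34 mm high, on the other side of the tote from the mat. Not used. Origin under its centre
- inner: Small carton 45 x 50 x 35 mm standing on the tote's floor in the corner at its -x, -y; stays there. Origin under its centre
- mailer: Flat white stiff mailer 160 x 120 x 18 mm on the counter; stays there. Origin under its centre
- tape: Roll of tape, 100 mm across, 48 mm high, lying flat; stays there. Origin under its centre
- carton_b: Carton 140 x 110 x 70 mm at the right; stays there. Origin under its centre

How it is judged:
By the outcome, as a careful person would: the job done as asked, in the order asked, and still so for the second after the job is handed in, while the arm keeps its last pose, push and grip.
It also fails if it takes over 56 s, if anything falls off the work surface, if the arm or the gripper's body presses on something with over 40 N, if the wrist force passes 120 N, or if a joint passes its speed limit or range.

## Working session

There is one attempt and no reset: what is moved stays moved. The work goes in short steps, Python scripts to look and compute and a shell command to move; the robot and the scene stay as the last step left them, time stands still between calls to the robot, and variables do not carry over. Pictures are saved under pics/ and viewed, and the job is handed in when it is done.

```bash
ls; mkdir -p pics; python3 - <<'E'
from rig import *
import cv2
s=get_state(); print({k:s[k] for k in ("time_s","ee_pos","tcp_rot","force","opening")})
for n in ("side","top"):
    i=get_image(n); cv2.imwrite(f"pics/{n}0.png",i["pixels"]); print(n,i["mtx"],i["R"],i["t"])
E
```

```text
pics
{'time_s': 0.0, 'ee_pos': array([0.25099787, 0.5991338 , 0.23067918]), 'tcp_rot': array([-1.54944251,  0.31153986, -0.31108216]), 'force': array([ 0.43529176,  0.28316475, -0.05508669]), 'opening': 1.0011234554508994}
side [[491.83940548   0.         266.34730094]
 [  0.         491.83940548 192.08893499]
 [  0.           0.           1.        ]] [[ 0.91616709 -0.40031789  0.01958183]
 [-0.28380433 -0.68246255 -0.67357254]
 [ 0.283007    0.61154759 -0.73886168]] [-0.48442379  0.19694142  1.64688132]
top [[379.7443465    0.         265.92441228]
 [  0.         379.7443465  192.24846234]
 [  0.           0.           1.        ]] [[-0.01755754 -0.99979954 -0.00962315]
 [-0.99843928  0.01804237 -0.05285328]
 [ 0.05301631  0.00868015 -0.99855592]] [0.02439504 0.49398055 1.29739835]
```

View pics/side0.png

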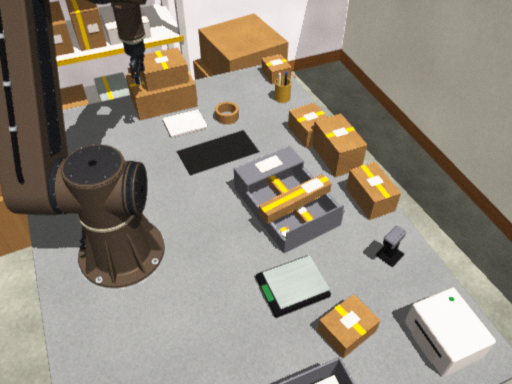

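View pics/top0.png

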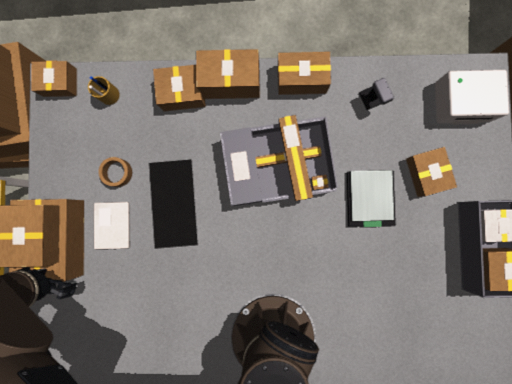

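The side view shows the tote with its hood at (270,165) and the bar at (297,198). In the top view the tote is at (277,160), the bar runs (291,120)–(302,198), and the mat is at (173,204). The mat is on the left and the scale on the right. I'll enlarge the images next.

```bash
python3 - <<'E'
import cv2
a=cv2.imread("pics/top0.png"); cv2.imwrite("pics/t0c.png",cv2.resize(a[105:220,205:345],None,fx=5,fy=5,interpolation=cv2.INTER_CUBIC))
cv2.imwrite("pics/t0m.png",cv2.resize(a[150:255,85:205],None,fx=5,fy=5,interpolation=cv2.INTER_CUBIC))
a=cv2.imread("pics/side0.png"); cv2.imwrite("pics/s0c.png",cv2.resize(a[130:255,220:350],None,fx=4.7,fy=4.7,interpolation=cv2.INTER_CUBIC))
E
```

```text
(no output)
```

View pics/t0c.png

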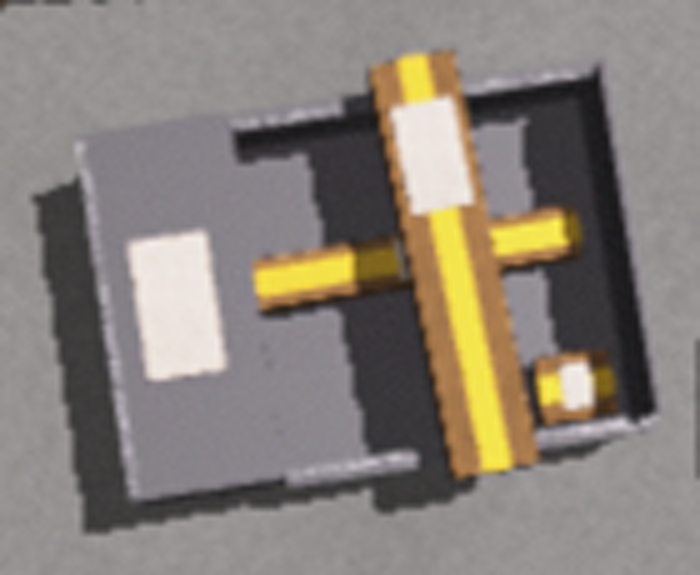

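View pics/t0m.png

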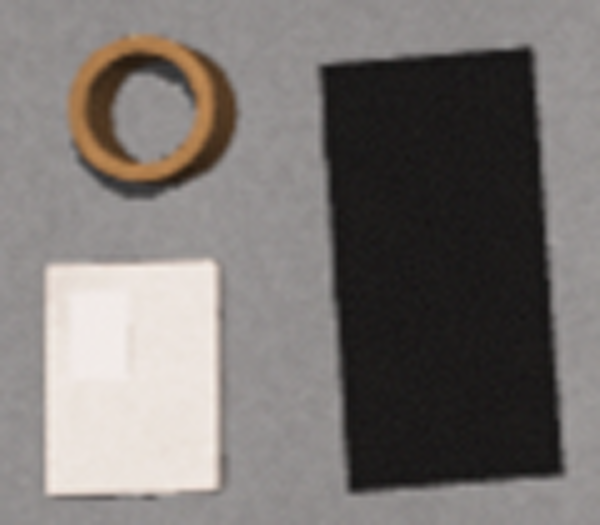

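View pics/s0c.png

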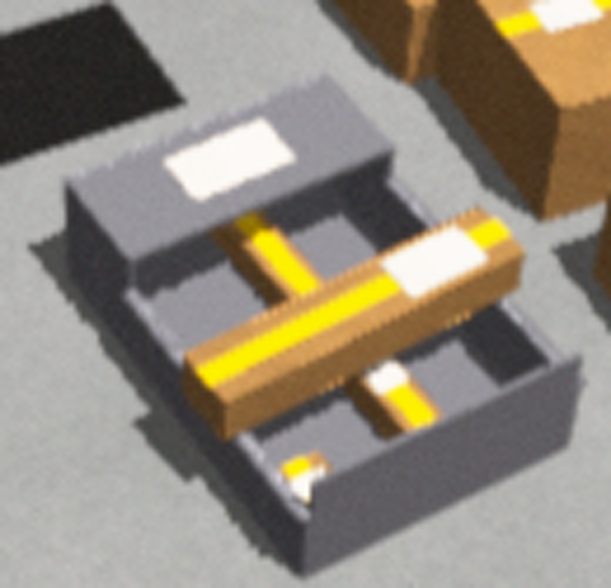

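```bash
cat > h.py <<'E'
import numpy as np, cv2
from rig import *
from scipy.optimize import least_squares
from scipy.spatial.transform import Rotation as Rn
def proj(i,X):
    c=np.atleast_2d(X)@np.array(i["R"]).T+i["t"]; p=c@np.array(i["mtx"]).T; return p[:,:2]/p[:,2:]
def ray(i,uv,z):
    d=np.linalg.solve(i["mtx"],[uv[0],uv[1],1]); R=np.array(i["R"]); o=-R.T@i["t"]; d=R.T@d
    return o+d*(z-o[2])/d[2]
def unc(p,s,o): return (np.array(p,float)+.5)/s-.5+np.array(o)
def fit(obs,z0=0,x0=(.6,0,0)):
    # obs: list of (img, local pts, pix)
    def W(q,L):
        c,s=np.cos(q[2]),np.sin(q[2]); L=np.atleast_2d(L); return np.c_[q[0]+c*L[:,0]-s*L[:,1],q[1]+s*L[:,0]+c*L[:,1],z0+L[:,2]]
    f=lambda q:np.concatenate([(proj(i,W(q,L))-P).ravel() for i,L,P in obs])
    r=least_squares(f,x0,loss='soft_l1'); return r.x,f(r.x).reshape(-1,2)
E
python3 - <<'E'
from h import *
T=get_image("top");S=get_image("side")
ut=lambda p:unc(p,5,(205,105)); us=lambda p:unc(p,4.7,(220,130)); um=lambda p:unc(p,5,(85,150))
x,y,z=.12,.173,.11
Lt=[[x,y,z],[-x,y,z],[x,-y,z],[-x,-y,z]]; Pt=ut([(78,143),(132,498),(603,65),(657,418)])
Ls=[[-x,y,z],[x,y,z],[x,.073,z],[-x,.073,z],[-x,-y,z],[x,-y,z]]; Ps=us([(68,182),(325,76),(393,150),(132,260),(303,515),(580,358)])
for o in ([(T,Lt,Pt)],[(S,Ls,Ps)],[(T,Lt,Pt),(S,Ls,Ps)]):
    q,r=fit(o); print("tote",q.round(4),np.abs(r).max(0).round(2))
tq=q
x,y,z=.135,.0275,.12
Lt=[[x,y,z],[x,-y,z],[-x,-y,z],[-x,y,z]];Pt=ut([(372,68),(457,52),(536,462),(455,476)])
Ls=[[x,y,z],[x,-y,z],[-x,-y,z],[-x,y,z]];Ps=us([(478,208),(524,252),(228,396),(187,355)])
for o in ([(T,Lt,Pt)],[(S,Ls,Ps)],[(T,Lt,Pt),(S,Ls,Ps)]):
    q,r=fit(o); print("bar",q.round(4),np.abs(r).max(0).round(2))
c,s=np.cos(tq[2]),np.sin(tq[2]); d=q[:2]-tq[:2]; print("bar in tote",c*d[0]+s*d[1],-s*d[0]+c*d[1],q[2]-tq[2])
x,y=.15,.075
q,r=fit([(T,[[x,y,.003],[x,-y,.003],[-x,-y,.003],[-x,y,.003]],um([(321,66),(531,48),(563,474),(350,491)]))]); print("mat",q.round(4),np.abs(r).max(0).round(2))
# slim
e=[ray(T,p,.04)[:2] for p in (ut((254,288)),ut((573,228)))]
for p in e:
    d=p-tq[:2]; print("slim axis pts in tote",c*d[0]+s*d[1],-s*d[0]+c*d[1],p)
s_=get_state(); M=Rn.from_rotvec(s_["tcp_rot"]).as_matrix(); print(M.round(3))
E
```

```text
tote [ 0.5904 -0.0263  0.1346] [1.52 1.78]
tote [ 0.5882 -0.0359  0.1268] [1.44 4.6 ]
tote [ 0.5896 -0.0306  0.1287] [2.68 5.97]
bar [ 0.5985 -0.0816  0.1722] [0.52 0.74]
bar [ 0.5985 -0.0862  0.189 ] [0.9  1.81]
bar [ 0.5988 -0.0828  0.1776] [1.4  1.18]
bar in tote 0.002328803730669754 -0.05297333156030293 0.04889079094505852
mat [0.4623 0.3404 0.0668] [0.33 0.51]
slim axis pts in tote 0.016272750472952943 0.07841636539078473 [0.59571872 0.04929753]
slim axis pts in tote 0.02495469574353699 -0.14186277590970767 [ 0.63261003 -0.16804393]
[[ 0.922 -0.     0.386]
 [-0.386 -0.001  0.922]
 [-0.    -1.    -0.001]]
```

```bash
cat >> h.py <<'E'
def Wp(q,L,z0=0):
    c,s=np.cos(q[2]),np.sin(q[2]); L=np.atleast_2d(np.array(L,float)); return np.c_[q[0]+c*L[:,0]-s*L[:,1],q[1]+s*L[:,0]+c*L[:,1],z0+L[:,2]]
def overlay(i,lines,box,sc,name):
    x0,y0,x1,y1=box; a=cv2.resize(i["pixels"][y0:y1,x0:x1],None,fx=sc,fy=sc,interpolation=cv2.INTER_CUBIC)
    for P,col in lines:
        p=((proj(i,P)-[x0,y0]+.5)*sc-.5); cv2.polylines(a,[np.round(p*16).astype(np.int32)],True,col,1,cv2.LINE_AA,4)
    cv2.imwrite(name,a)
def rect(q,x0,x1,y0,y1,z): return Wp(q,[[x0,y0,z],[x1,y0,z],[x1,y1,z],[x0,y1,z]])
E
cat > ov.py <<'E'
from h import *
T=get_image("top");S=get_image("side")
q=[.5905,-.0285,.137]
b=[.5988,-.0828,.1745]
L=[(rect(q,-.12,.12,-.173,.173,.11),(0,0,255)),(rect(q,-.12,.12,-.173,.173,0),(255,0,0)),(rect(q,-.12,.12,.073,.173,.11),(0,0,255)),(rect(q,-.115,.115,-.168,.073,.006),(0,255,0)),(rect(q,-.12,.12,-.168,.073,.075),(255,255,0)),
 (rect(b,-.135,.135,-.0275,.0275,.12),(255,0,255))]
overlay(T,L,(205,105,345,220),5,"pics/ot.png"); overlay(S,L,(220,130,350,255),4.7,"pics/os.png")
E
python3 ov.py
```

```text
(no output)
```

View pics/ot.png

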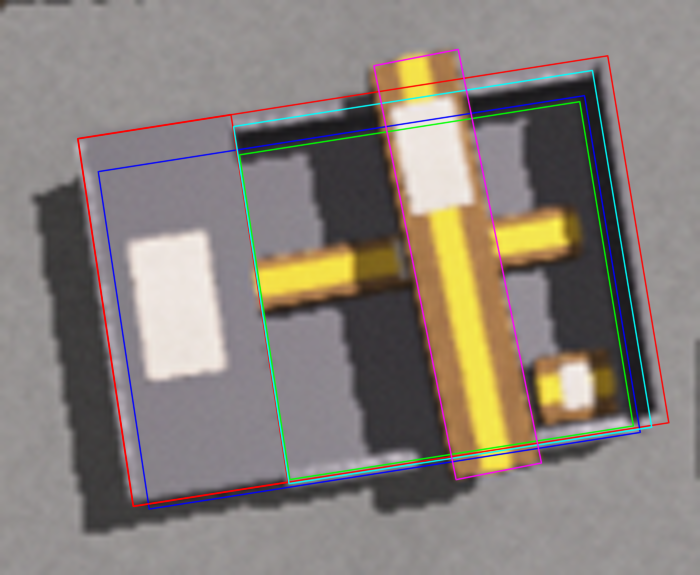

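View pics/os.png

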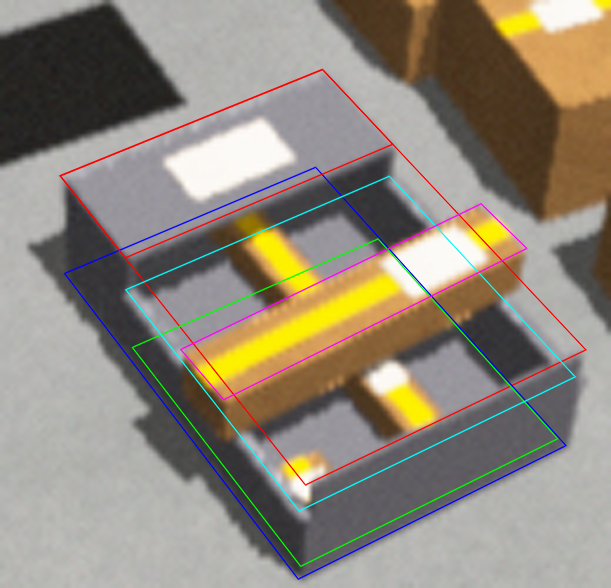

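```bash
cat >> h.py <<'E'
def down(yaw):  # tool z (jaw) horizontal at yaw deg, tool y down
    a=np.radians(yaw); z=np.array([np.cos(a),np.sin(a),0]); y=np.array([0,0,-1.]); return np.c_[np.cross(y,z),y,z]
def rel(p,R):
    s=get_state(); M=Rn.from_rotvec(s["tcp_rot"]).as_matrix()
    t=M.T@(np.array(p)-s["ee_pos"])*100; r=Rn.from_matrix(M.T@R).as_rotvec(degrees=True)
    print("t",t.round(2),"r",r.round(2))
def st():
    s=get_state(); M=Rn.from_rotvec(s["tcp_rot"]).as_matrix()
    print(round(s["time_s"],2),s["ee_pos"].round(4),"jawyaw",round(np.degrees(np.arctan2(M[1,2],M[0,2])),2),"y",M[:,1].round(3),"F",s["force"].round(1),"M",s["moment"].round(2),"open",round(s["opening"],3)); print(s["joint_pos"].round(3))
E
python3 -c "
from h import *
rel((.599,-.084,.2),down(100))"
```

```text
t [ 58.49   3.13 -49.58] r [ 3.000e-02 -3.273e+01 -1.000e-02]
```

```bash
python3 -m jog '[{"tx":58.5,"ty":0,"tz":-49.6,"ry":-32.7,"jaw":1},{"tx":58.5,"ty":0,"tz":-49.6,"ry":-32.7,"jaw":1},{"tx":58.5,"ty":0,"tz":-49.6,"ry":-32.7,"jaw":1},{"tx":58.5,"ty":0,"tz":-49.6,"ry":-32.7,"jaw":1},{"tx":58.5,"ty":0,"tz":-49.6,"ry":-32.7,"jaw":1},{"tx":58.5,"ty":0,"tz":-49.6,"ry":-32.7,"jaw":1},{"tx":58.5,"ty":0,"tz":-49.6,"ry":-32.7,"jaw":1},{"tx":58.5,"ty":0,"tz":-49.6,"ry":-32.7,"jaw":1},{"tx":58.5,"ty":0,"tz":-49.6,"ry":-32.7,"jaw":1},{"tx":58.5,"ty":0,"tz":-49.6,"ry":-32.7,"jaw":1},{"tx":58.5,"ty":0,"tz":-49.6,"ry":-32.7,"jaw":1},{"tx":58.5,"ty":0,"tz":-49.6,"ry":-32.7,"jaw":1}]'; python3 -c "
from h import *
st();rel((.599,-.084,.2),down(100))"
```

```text
0.3 [0.2511 0.5994 0.2311] jawyaw 67.27 y [-0. -0. -1.] F [ 0.5 -0.8  0.6] M [-0.01 -0.01  0.  ] open 0.998
[ 1.127  0.48   1.596 -0.     1.065 -0.047]
t [ 58.49   3.13 -49.58] r [ 3.000e-02 -3.273e+01 -1.000e-02]$[0]: bad value
```

```bash
python3 -m jog '[{"tx":58.5,"ty":0,"tz":-49.6,"rx":0,"ry":-32.7,"rz":0,"jaw":1},{"tx":58.5,"ty":0,"tz":-49.6,"rx":0,"ry":-32.7,"rz":0,"jaw":1},{"tx":58.5,"ty":0,"tz":-49.6,"rx":0,"ry":-32.7,"rz":0,"jaw":1},{"tx":58.5,"ty":0,"tz":-49.6,"rx":0,"ry":-32.7,"rz":0,"jaw":1},{"tx":58.5,"ty":0,"tz":-49.6,"rx":0,"ry":-32.7,"rz":0,"jaw":1},{"tx":58.5,"ty":0,"tz":-49.6,"rx":0,"ry":-32.7,"rz":0,"jaw":1}]'; python3 -c "
from h import *
st();rel((.599,-.084,.2),down(100))"
```

```text
time_s: 0.8
ee_pos: [0.3617, 0.3821, 0.2314]
tcp_rot: [-1.566, -0.143, 0.142]
force: [0.4, 0.9, -0.1]
opening: 1.0
0.8 [0.3617 0.3821 0.2314] jawyaw 100.39 y [ 0.  0. -1.] F [ 0.4  0.9 -0.1] M [ 0.    0.01 -0.02] open 1.0
[ 0.755  0.307  1.879 -0.     0.955 -0.997]
t [ 14.94   3.14 -50.12] r [-0.01  0.39  0.01]
```

```bash
python3 -m jog '[{"tx":14.6,"ty":0,"tz":-49.6,"rx":0,"ry":0,"rz":0,"jaw":1},{"tx":14.6,"ty":0,"tz":-49.6,"rx":0,"ry":0,"rz":0,"jaw":1},{"tx":14.6,"ty":0,"tz":-49.6,"rx":0,"ry":0,"rz":0,"jaw":1},{"tx":14.6,"ty":0,"tz":-49.6,"rx":0,"ry":0,"rz":0,"jaw":1},{"tx":14.6,"ty":0,"tz":-49.6,"rx":0,"ry":0,"rz":0,"jaw":1},{"tx":14.6,"ty":0,"tz":-49.6,"rx":0,"ry":0,"rz":0,"jaw":1},{"tx":14.6,"ty":0,"tz":-49.6,"rx":0,"ry":0,"rz":0,"jaw":1},{"tx":14.6,"ty":0,"tz":-49.6,"rx":0,"ry":0,"rz":0,"jaw":1},{"tx":14.6,"ty":0,"tz":-49.6,"rx":0,"ry":0,"rz":0,"jaw":1},{"tx":14.6,"ty":3,"tz":-49.6,"rx":0,"ry":0,"rz":0,"jaw":1},{"tx":14.6,"ty":3,"tz":-49.6,"rx":0,"ry":0,"rz":0,"jaw":1},{"tx":14.6,"ty":3,"tz":-49.6,"rx":0,"ry":0,"rz":0,"jaw":1}]'; python3 -c "
from h import *
st();rel((.599,-.084,.2),down(100))"
```

```text
time_s: 1.8
ee_pos: [0.5828, -0.0641, 0.2054]
tcp_rot: [-1.567, -0.137, 0.136]
force: [1.3, 0.5, -0.0]
opening: 1.003
1.8 [ 0.5828 -0.0641  0.2054] jawyaw 99.95 y [ 0.001 -0.    -1.   ] F [ 1.3  0.5 -0. ] M [-0.06 -0.03 -0.03] open 1.003
[-0.161  0.419  1.774  0.     0.948 -1.906]
t [ 1.25  0.54 -2.24] r [ 0.01 -0.05  0.03]
```

```bash
python3 -m jog '[{"tx":0,"ty":0,"tz":0,"rx":0,"ry":0,"rz":0,"jaw":1},{"tx":0,"ty":0,"tz":0,"rx":0,"ry":0,"rz":0,"jaw":1},{"tx":0,"ty":0,"tz":0,"rx":0,"ry":0,"rz":0,"jaw":1}]'; python3 - <<'E'
from h import *
st();rel((.599,-.084,.2),down(100))
T=get_image("top");S=get_image("side")
cv2.imwrite("pics/t1.png",cv2.resize(T["pixels"][85:220,205:345],None,fx=4,fy=4,interpolation=cv2.INTER_CUBIC))
cv2.imwrite("pics/s1.png",cv2.resize(S["pixels"][90:255,200:370],None,fx=3.5,fy=3.5,interpolation=cv2.INTER_CUBIC))
E
```

```text
time_s: 2.05
ee_pos: [0.5817, -0.0618, 0.2053]
tcp_rot: [-1.566, -0.135, 0.136]
force: [-0.3, 0.2, -0.7]
opening: 0.998
2.05 [ 0.5817 -0.0618  0.2053] jawyaw 99.91 y [-0.001  0.    -1.   ] F [-0.3  0.2 -0.7] M [0.04 0.02 0.  ] open 0.998
[-0.158  0.418  1.776  0.     0.948 -1.902]
t [ 1.32  0.52 -2.48] r [-0.03 -0.09 -0.04]
```

View pics/t1.png

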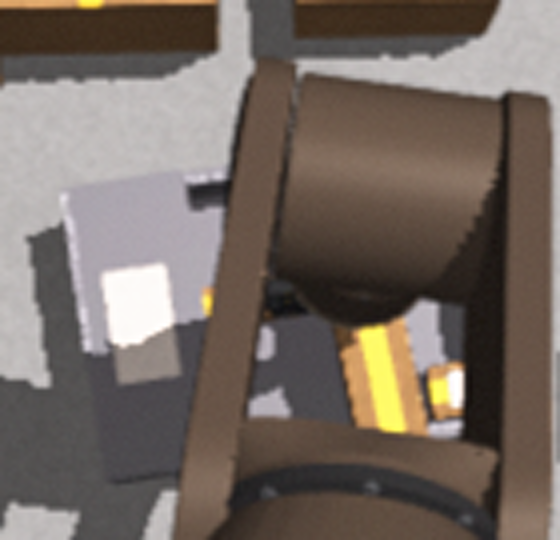

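View pics/s1.png

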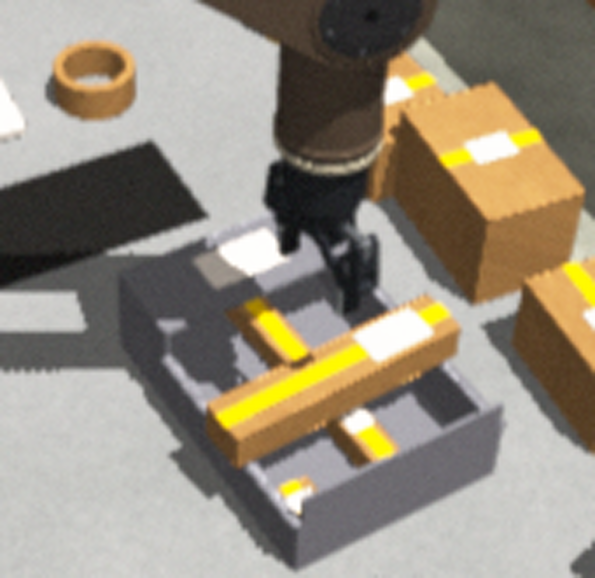

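```bash
python3 - <<'E'
from h import *
S=get_image("side"); s=get_state(); M=Rn.from_rotvec(s["tcp_rot"]).as_matrix()
for k in (-.05,0,.05):
    p=proj(S,s["ee_pos"]+M@[0,-.013,k])[0]; print(k,((p-[200,90]+.5)*3.5-.5).round(0))
b=[.5988,-.0835,.1745]
overlay(S,[(rect(b,-.135,.135,-.0275,.0275,.12),(255,0,255))],(200,90,370,255),3.5,"pics/s1b.png")
E
```

```text
-0.05 [347. 312.]
0 [316. 279.]
0.05 [285. 248.]
```

View pics/s1b.png

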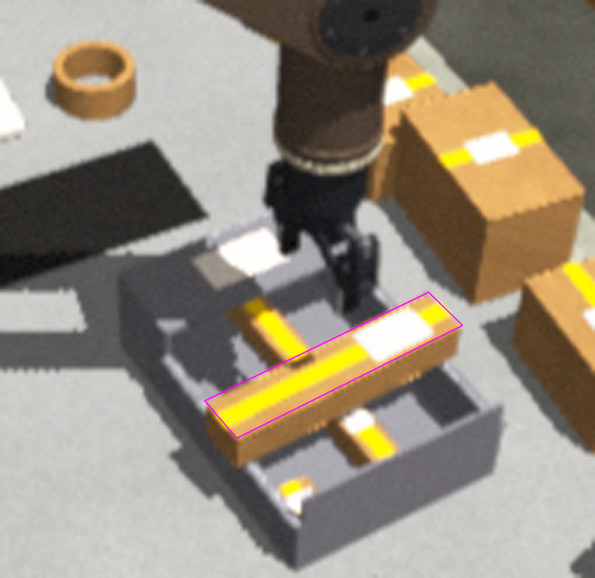

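```bash
python3 -m jog '[{"tx":1.3,"ty":0,"tz":-2.6,"rx":0,"ry":0,"rz":0,"jaw":1},{"tx":1.3,"ty":3,"tz":-2.6,"rx":0,"ry":0,"rz":0,"jaw":1},{"tx":1.3,"ty":6,"tz":-2.6,"rx":0,"ry":0,"rz":0,"jaw":1},{"tx":1.3,"ty":9,"tz":-2.6,"rx":0,"ry":0,"rz":0,"jaw":1},{"tx":1.3,"ty":11.5,"tz":-2.6,"rx":0,"ry":0,"rz":0,"jaw":1},{"tx":1.3,"ty":13,"tz":-2.6,"rx":0,"ry":0,"rz":0,"jaw":1},{"tx":1.3,"ty":13,"tz":-2.6,"rx":0,"ry":0,"rz":0,"jaw":1},{"tx":1.3,"ty":13,"tz":-2.6,"rx":0,"ry":0,"rz":0,"jaw":1}]' ; python3 - <<'E'
from h import *
st();rel((.599,-.085,.075),down(100))
S=get_image("side")
cv2.imwrite("pics/s2.png",cv2.resize(S["pixels"][90:255,200:370],None,fx=3.5,fy=3.5,interpolation=cv2.INTER_CUBIC))
E
```

```text
time_s: 2.87
ee_pos: [0.5991, -0.0843, 0.0755]
tcp_rot: [-1.566, -0.137, 0.138]
force: [0.2, -0.2, 0.3]
opening: 1.003
2.87 [ 0.5991 -0.0843  0.0755] jawyaw 100.04 y [-0.001  0.    -1.   ] F [ 0.2 -0.2  0.3] M [ 0.   -0.12 -0.01] open 1.003
[-0.19   0.609  1.828 -0.     0.706 -1.936]
t [-0.02  0.05 -0.07] r [-0.02  0.04 -0.06]
```

View pics/s2.png

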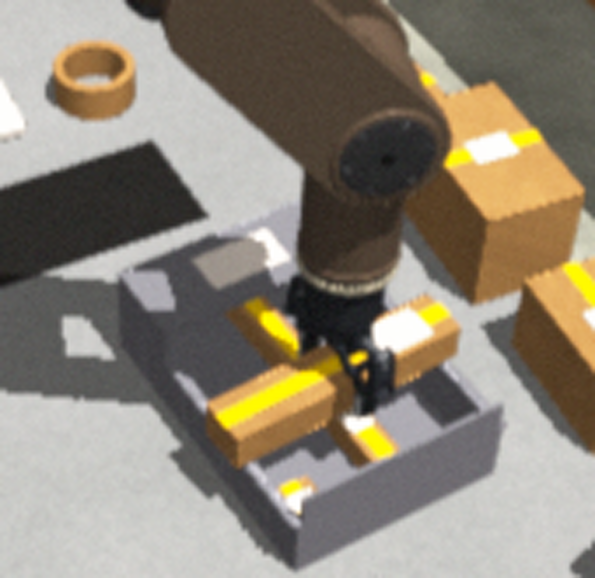

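The fingers straddle the bar at its middle, with the near finger at (370,380) in the crop. There is no contact force, so I'll close.

```bash
python3 -m jog '[{"tx":0,"ty":0,"tz":0,"rx":0,"ry":0,"rz":0,"jaw":0},{"tx":0,"ty":0,"tz":0,"rx":0,"ry":0,"rz":0,"jaw":0},{"tx":0,"ty":0,"tz":0,"rx":0,"ry":0,"rz":0,"jaw":0},{"tx":0,"ty":0,"tz":0,"rx":0,"ry":0,"rz":0,"jaw":0},{"tx":0,"ty":0,"tz":0,"rx":0,"ry":0,"rz":0,"jaw":0},{"tx":0,"ty":0,"tz":0,"rx":0,"ry":0,"rz":0,"jaw":0},{"tx":0,"ty":0,"tz":0,"rx":0,"ry":0,"rz":0,"jaw":0},{"tx":0,"ty":0,"tz":0,"rx":0,"ry":0,"rz":0,"jaw":0}]' 60; python3 -c "
from h import *
st()"
```

```text
time_s: 3.58
ee_pos: [0.6002, -0.0852, 0.077]
tcp_rot: [-1.567, -0.138, 0.135]
force: [-2.6, 2.1, 11.5]
opening: 0.634
3.58 [ 0.6002 -0.0852  0.077 ] jawyaw 99.98 y [ 0.002 -0.    -1.   ] F [-2.6  2.1 11.5] M [0.45 0.3  0.37] open 0.634
[-0.191  0.607  1.828  0.     0.705 -1.936]
```

```bash
python3 -m jog '[{"tx":0,"ty":-0.5,"tz":0,"rx":0,"ry":0,"rz":0,"jaw":0},{"tx":0,"ty":-1.5,"tz":0,"rx":0,"ry":0,"rz":0,"jaw":0},{"tx":0,"ty":-3,"tz":0,"rx":0,"ry":0,"rz":0,"jaw":0},{"tx":0,"ty":-5,"tz":0,"rx":0,"ry":0,"rz":0,"jaw":0},{"tx":0,"ty":-7,"tz":0,"rx":0,"ry":0,"rz":0,"jaw":0},{"tx":0,"ty":-9,"tz":0,"rx":0,"ry":0,"rz":0,"jaw":0},{"tx":0,"ty":-10,"tz":0,"rx":0,"ry":0,"rz":0,"jaw":0},{"tx":0,"ty":-10.5,"tz":0,"rx":0,"ry":0,"rz":0,"jaw":0},{"tx":0,"ty":-10.5,"tz":0,"rx":0,"ry":0,"rz":0,"jaw":0}]' 60; python3 - <<'E'
from h import *
st();rel((.462,.34,.175),down(93.8))
S=get_image("side")
cv2.imwrite("pics/s3.png",cv2.resize(S["pixels"][70:255,180:370],None,fx=3,fy=3,interpolation=cv2.INTER_CUBIC))
E
```

```text
time_s: 4.33
ee_pos: [0.5999, -0.0854, 0.1817]
tcp_rot: [-1.567, -0.138, 0.135]
force: [0.0, 0.6, -2.8]
opening: 0.639
4.33 [ 0.5999 -0.0854  0.1817] jawyaw 99.96 y [ 0.002 -0.    -1.   ] F [ 0.   0.6 -2.8] M [-0.01 -0.04  0.06] open 0.639
[-0.191  0.471  1.753 -0.     0.916 -1.936]
t [-6.23  0.63 44.28] r [0.03 6.16 0.1 ]
```

View pics/s3.png

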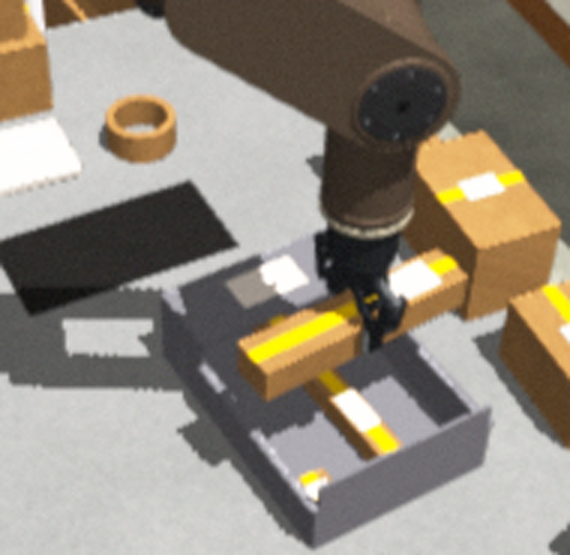

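```bash
python3 -m jog '[{"tx":-0.2,"ty":0,"tz":1.5,"rx":0,"ry":0.5,"rz":0,"jaw":0},{"tx":-0.6,"ty":0,"tz":4.5,"rx":0,"ry":1,"rz":0,"jaw":0},{"tx":-1.1,"ty":0,"tz":8,"rx":0,"ry":1.5,"rz":0,"jaw":0},{"tx":-1.6,"ty":0,"tz":11.7,"rx":0,"ry":2,"rz":0,"jaw":0},{"tx":-2.2,"ty":0,"tz":15.5,"rx":0,"ry":2.5,"rz":0,"jaw":0},{"tx":-2.7,"ty":0,"tz":19.3,"rx":0,"ry":3,"rz":0,"jaw":0},{"tx":-3.3,"ty":0,"tz":23.1,"rx":0,"ry":3.5,"rz":0,"jaw":0},{"tx":-3.8,"ty":0,"tz":26.9,"rx":0,"ry":4,"rz":0,"jaw":0},{"tx":-4.3,"ty":0,"tz":30.7,"rx":0,"ry":4.5,"rz":0,"jaw":0},{"tx":-4.9,"ty":0,"tz":34.5,"rx":0,"ry":5,"rz":0,"jaw":0},{"tx":-5.3,"ty":0,"tz":38,"rx":0,"ry":5.5,"rz":0,"jaw":0},{"tx":-5.7,"ty":0,"tz":40.8,"rx":0,"ry":6,"rz":0,"jaw":0}]' 60; python3 - <<'E'
from h import *
st();rel((.462,.34,.03),down(93.8))
E
```

```text
time_s: 5.38
ee_pos: [0.471, 0.3088, 0.1792]
tcp_rot: [-1.571, -0.053, 0.056]
force: [0.7, -0.7, -2.5]
opening: 0.635
5.38 [0.471  0.3088 0.1792] jawyaw 93.99 y [-0.002 -0.001 -1.   ] F [ 0.7 -0.7 -2.5] M [-0.02  0.01  0.02] open 0.635
[ 0.526  0.421  1.85   0.     0.872 -1.114]
t [-0.66 14.92  3.19] r [ 0.03  0.19 -0.1 ]
```

```bash
python3 -m jog '[{"tx":-0.3,"ty":0,"tz":2,"rx":0,"ry":0,"rz":0,"jaw":0},{"tx":-0.6,"ty":1,"tz":3.2,"rx":0,"ry":0,"rz":0,"jaw":0},{"tx":-0.6,"ty":3,"tz":3.2,"rx":0,"ry":0,"rz":0,"jaw":0},{"tx":-0.6,"ty":6,"tz":3.2,"rx":0,"ry":0,"rz":0,"jaw":0},{"tx":-0.6,"ty":9,"tz":3.2,"rx":0,"ry":0,"rz":0,"jaw":0},{"tx":-0.6,"ty":12,"tz":3.2,"rx":0,"ry":0,"rz":0,"jaw":0},{"tx":-0.6,"ty":13.5,"tz":3.2,"rx":0,"ry":0,"rz":0,"jaw":0},{"tx":-0.6,"ty":14.5,"tz":3.2,"rx":0,"ry":0,"rz":0,"jaw":0},{"tx":-0.6,"ty":15,"tz":3.2,"rx":0,"ry":0,"rz":0,"jaw":0},{"tx":-0.6,"ty":15,"tz":3.2,"rx":0,"ry":0,"rz":0,"jaw":0}]' 60; python3 - <<'E'
from h import *
st();rel((.462,.34,.006),down(93.8))
T=get_image("top");S=get_image("side")
cv2.imwrite("pics/t4.png",cv2.resize(T["pixels"][140:265,85:225],None,fx=4,fy=4,interpolation=cv2.INTER_CUBIC))
cv2.imwrite("pics/s4.png",cv2.resize(S["pixels"][70:255,130:350],None,fx=3.4,fy=3.4,interpolation=cv2.INTER_CUBIC))
E
```

```text
time_s: 6.22
ee_pos: [0.4641, 0.3375, 0.0292]
tcp_rot: [-1.571, -0.053, 0.055]
force: [-0.2, 0.8, -3.9]
opening: 0.636
6.22 [0.4641 0.3375 0.0292] jawyaw 93.95 y [-0.002 -0.001 -1.   ] F [-0.2  0.8 -3.9] M [ 0.    0.02 -0.01] open 0.636
[ 0.576  0.649  1.922 -0.     0.572 -1.064]
t [-0.19  2.32  0.26] r [ 0.06  0.15 -0.09]
```

View pics/t4.png

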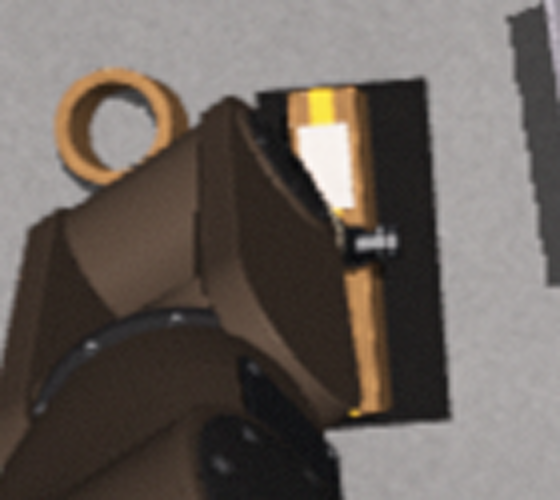

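View pics/s4.png

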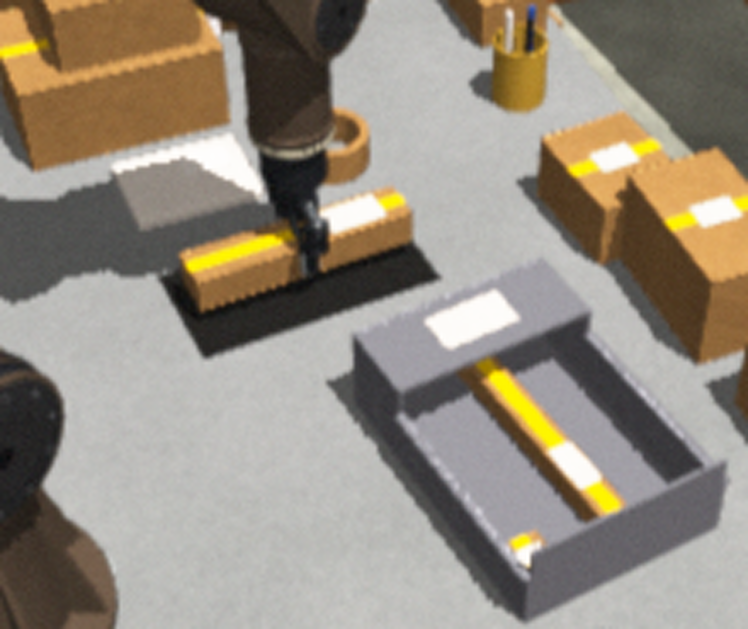

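```bash
python3 -m jog '[{"tx":0,"ty":0.8,"tz":0,"rx":0,"ry":0,"rz":0,"jaw":0},{"tx":0,"ty":1.5,"tz":0,"rx":0,"ry":0,"rz":0,"jaw":0},{"tx":0,"ty":1.9,"tz":0,"rx":0,"ry":0,"rz":0,"jaw":0},{"tx":0,"ty":2.1,"tz":0,"rx":0,"ry":0,"rz":0,"jaw":0},{"tx":0,"ty":2.2,"tz":0,"rx":0,"ry":0,"rz":0,"jaw":0},{"tx":0,"ty":2.3,"tz":0,"rx":0,"ry":0,"rz":0,"jaw":0}]' 60; python3 - <<'E'
from h import *
st()
E
```

```text
time_s: 6.82
ee_pos: [0.4645, 0.3382, 0.0074]
tcp_rot: [-1.57, -0.054, 0.054]
force: [1.1, -0.5, -3.6]
opening: 0.637
6.82 [0.4645 0.3382 0.0074] jawyaw 93.96 y [-0. -0. -1.] F [ 1.1 -0.5 -3.6] M [-0.01 -0.   -0.01] open 0.637
[ 0.577  0.685  1.928  0.     0.528 -1.063]
```

```bash
python3 -m jog '[{"tx":0,"ty":0.1,"tz":0,"rx":0,"ry":0,"rz":0,"jaw":0},{"tx":0,"ty":0.2,"tz":0,"rx":0,"ry":0,"rz":0,"jaw":0},{"tx":0,"ty":0.3,"tz":0,"rx":0,"ry":0,"rz":0,"jaw":0},{"tx":0,"ty":0.3,"tz":0,"rx":0,"ry":0,"rz":0,"jaw":0}]' 60; python3 - <<'E'
from h import *
st()
E
```

```text
time_s: 7.15
ee_pos: [0.4646, 0.3383, 0.0051]
tcp_rot: [-1.57, -0.055, 0.054]
force: [-2.7, -1.6, 8.0]
opening: 0.636
7.15 [0.4646 0.3383 0.0051] jawyaw 93.97 y [ 0.  0. -1.] F [-2.7 -1.6  8. ] M [-0.26  0.21 -0.02] open 0.636
[ 0.577  0.689  1.929 -0.     0.523 -1.063]
```

```bash
python3 -m jog '[{"tx":0,"ty":0,"tz":0,"rx":0,"ry":0,"rz":0,"jaw":1},{"tx":0,"ty":0,"tz":0,"rx":0,"ry":0,"rz":0,"jaw":1},{"tx":0,"ty":0,"tz":0,"rx":0,"ry":0,"rz":0,"jaw":1},{"tx":0,"ty":0,"tz":0,"rx":0,"ry":0,"rz":0,"jaw":1},{"tx":0,"ty":-1,"tz":0,"rx":0,"ry":0,"rz":0,"jaw":1},{"tx":0,"ty":-4,"tz":0,"rx":0,"ry":0,"rz":0,"jaw":1},{"tx":0,"ty":-8,"tz":0,"rx":0,"ry":0,"rz":0,"jaw":1},{"tx":0,"ty":-12,"tz":0,"rx":0,"ry":0,"rz":0,"jaw":1},{"tx":0,"ty":-16,"tz":0,"rx":0,"ry":0,"rz":0,"jaw":1},{"tx":0,"ty":-20,"tz":0,"rx":0,"ry":0,"rz":0,"jaw":1},{"tx":0,"ty":-20,"tz":0,"rx":0,"ry":0,"rz":0,"jaw":1}]' 60; python3 - <<'E'
from h import *
st()
T=get_image("top");S=get_image("side")
cv2.imwrite("pics/t5.png",cv2.resize(T["pixels"][100:265,85:345],None,fx=3,fy=3,interpolation=cv2.INTER_CUBIC))
cv2.imwrite("pics/t5c.png",cv2.resize(T["pixels"][105:220,205:345],None,fx=5,fy=5,interpolation=cv2.INTER_CUBIC))
cv2.imwrite("pics/s5.png",cv2.resize(S["pixels"][70:255,130:350],None,fx=3.4,fy=3.4,interpolation=cv2.INTER_CUBIC))
cv2.imwrite("pics/s5c.png",cv2.resize(S["pixels"][130:255,220:350],None,fx=4.7,fy=4.7,interpolation=cv2.INTER_CUBIC))
E
```

```text
time_s: 8.07
ee_pos: [0.4675, 0.3402, 0.2128]
tcp_rot: [-1.565, -0.062, 0.047]
force: [2.0, 1.7, 1.4]
opening: 0.999
8.07 [0.4675 0.3402 0.2128] jawyaw 93.97 y [ 0.009  0.006 -1.   ] F [2.  1.7 1.4] M [ 0.   -0.03 -0.03] open 0.999
[ 0.577  0.395  1.794  0.     0.942 -1.063]
```

View pics/t5.png

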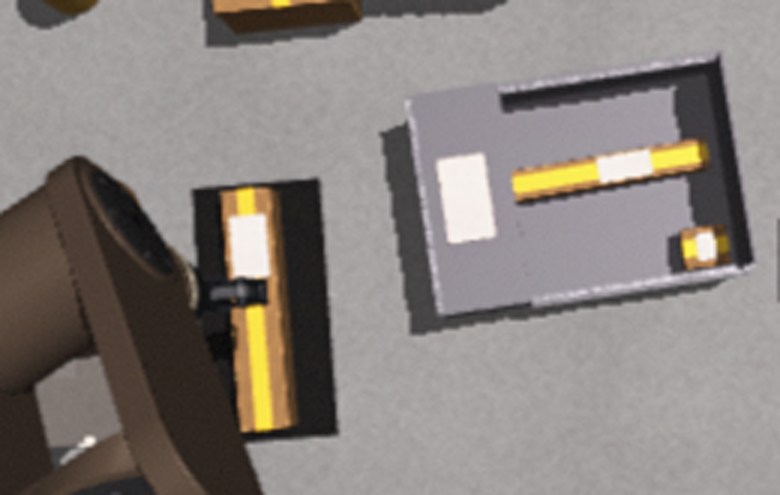

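View pics/s5.png

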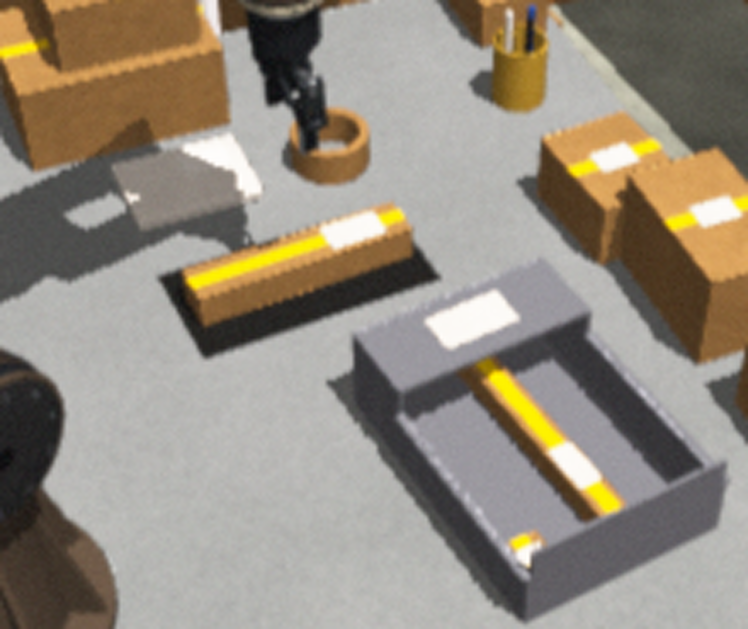

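View pics/s5c.png

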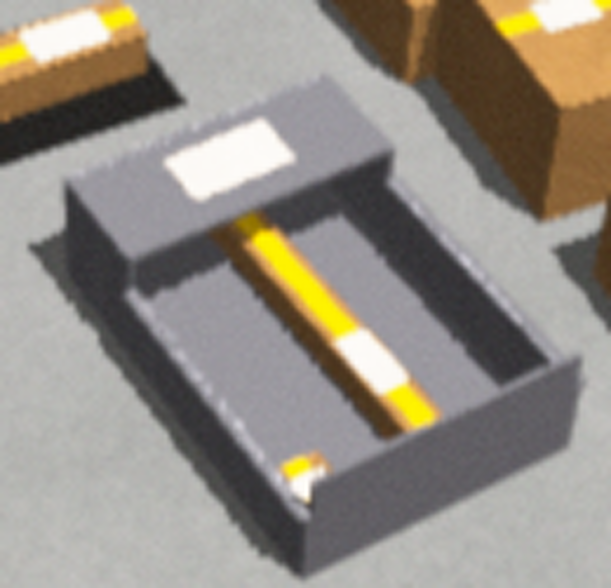

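View pics/t5c.png

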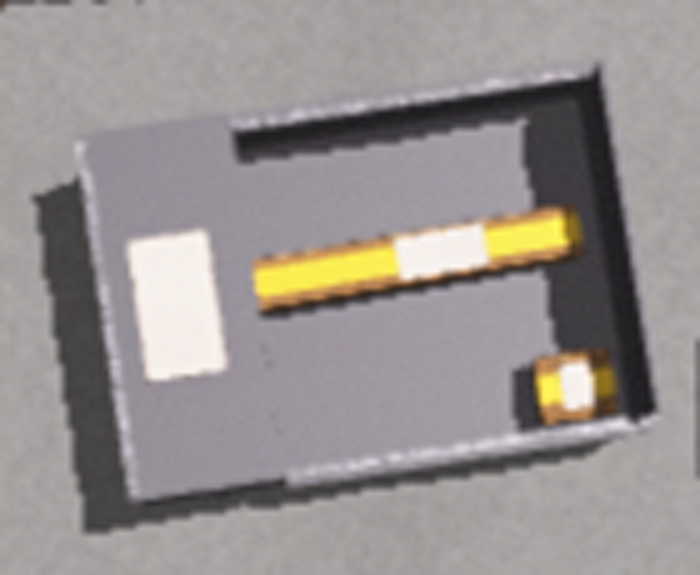

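```bash
cat > ov2.py <<'E'
from h import *
import sys
T=get_image("top");S=get_image("side")
q=[.5905,-.030,.133]
s=[float(v) for v in sys.argv[1:4]]
L=[(rect(q,-.12,.12,-.173,.173,.11),(0,0,255)),(rect(q,-.12,.12,.073,.173,.11),(0,0,255)),(rect(q,-.115,.115,-.168,.073,.006),(255,255,0)),
 (rect(s,-.017,.017,-.155,.155,.04),(255,0,255)),(rect(s,-.017,.017,-.155,.155,.006),(0,0,255))]
overlay(T,L,(205,105,345,220),5,"pics/ot2.png"); overlay(S,L,(220,130,350,255),4.7,"pics/os2.png")
c,sn=np.cos(q[2]),np.sin(q[2]); d=np.array(s[:2])-q[:2]; print("slim in tote",c*d[0]+sn*d[1],-sn*d[0]+c*d[1],s[2]-q[2])
E
python3 -c "
from h import *
T=get_image('top');S=get_image('side')
a=ray(T,unc((257,281),5,(205,105)),.04);b=ray(T,unc((572,227),5,(205,105)),.04);print(a,b,np.arctan2(-(a-b)[0],(a-b)[1]))
a=ray(S,unc((248,222),4.7,(220,130)),.04);b=ray(S,unc((425,416),4.7,(220,130)),.04);print(a,b,np.arctan2(-(a-b)[0],(a-b)[1]))
"
python3 ov2.py .611 -.0245 .17
```

```text
[0.60046113 0.04718256 0.04      ] [ 0.63330696 -0.16738284  0.04      ] 0.15190151870977228
[0.59048995 0.0870199  0.04      ] [ 0.62991533 -0.14520603  0.04      ] 0.16816822069326695
slim in tote 0.021048300184495508 0.0027329579841931196 0.037000000000000005
```

View pics/ot2.png

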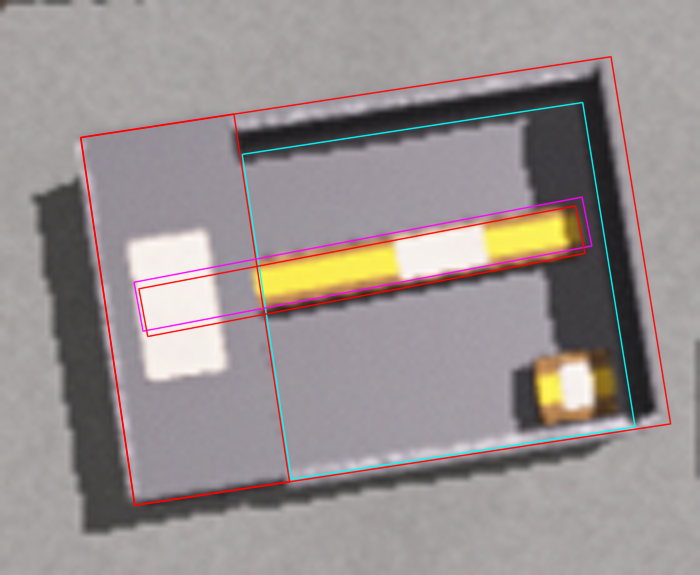

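View pics/os2.png

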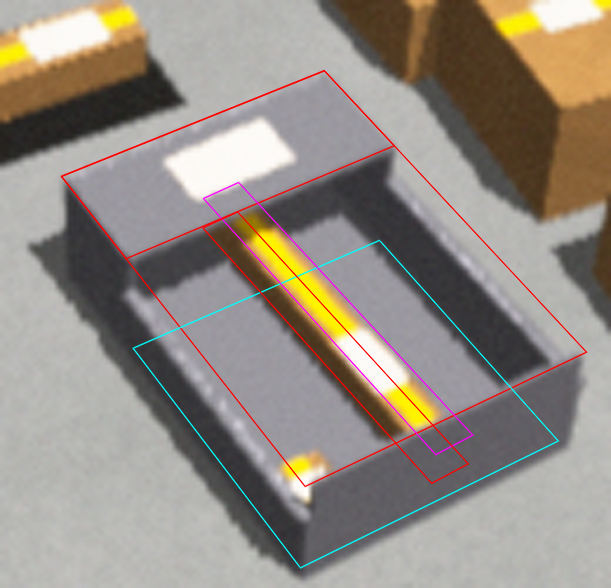

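```bash
python3 -c "
from h import *
st(); rel((.617,-.0714,.205),down(np.degrees(.158)))"
```

```text
8.37 [0.4637 0.3377 0.2034] jawyaw 93.96 y [-0.002 -0.001 -1.   ] F [-0.7 -0.2 -0.3] M [-0.01  0.05  0.04] open 0.997
[ 0.577  0.406  1.803  0.     0.935 -1.063]
t [ 12.46  -0.14 -41.88] r [ 1.400e-01  8.491e+01 -5.000e-02]
```

```bash
python3 -m jog '[{"tx":0.7,"ty":0,"tz":-2.5,"rx":0,"ry":6,"rz":0,"jaw":1},{"tx":1.8,"ty":0,"tz":-6,"rx":0,"ry":13,"rz":0,"jaw":1},{"tx":3,"ty":0,"tz":-10,"rx":0,"ry":20,"rz":0,"jaw":1},{"tx":4.2,"ty":0,"tz":-14,"rx":0,"ry":27,"rz":0,"jaw":1},{"tx":5.3,"ty":0,"tz":-18,"rx":0,"ry":34,"rz":0,"jaw":1},{"tx":6.5,"ty":0,"tz":-22,"rx":0,"ry":41,"rz":0,"jaw":1},{"tx":7.7,"ty":0,"tz":-26,"rx":0,"ry":48,"rz":0,"jaw":1},{"tx":8.9,"ty":0,"tz":-30,"rx":0,"ry":55,"rz":0,"jaw":1},{"tx":10.1,"ty":0,"tz":-34,"rx":0,"ry":62,"rz":0,"jaw":1},{"tx":11.2,"ty":0,"tz":-38,"rx":0,"ry":69,"rz":0,"jaw":1},{"tx":12,"ty":0,"tz":-41,"rx":0,"ry":76,"rz":0,"jaw":1},{"tx":12.4,"ty":0,"tz":-41.9,"rx":0,"ry":82,"rz":0,"jaw":1}]'; python3 -m jog '[{"tx":0,"ty":0,"tz":0,"rx":0,"ry":2.9,"rz":0,"jaw":1},{"tx":0,"ty":0,"tz":0,"rx":0,"ry":2.9,"rz":0,"jaw":1},{"tx":0,"ty":0,"tz":0,"rx":0,"ry":2.9,"rz":0,"jaw":1}]'; python3 -c "
from h import *
st(); rel((.617,-.0714,.010),down(np.degrees(.158)))
S=get_image('side')
cv2.imwrite('pics/s6.png',cv2.resize(S['pixels'][70:255,180:370],None,fx=3,fy=3,interpolation=cv2.INTER_CUBIC))
s=get_state(); M=Rn.from_rotvec(s['tcp_rot']).as_matrix()
for k in (-.05,0,.05):
    p=proj(S,s['ee_pos']+M@[0,-.013,k])[0]; print(k,((p-[180,70]+.5)*3-.5).round(0))
"
```

```text
time_s: 9.37
ee_pos: [0.6177, -0.0757, 0.203]
tcp_rot: [-1.299, 1.062, -1.06]
force: [-0.4, 0.6, -0.3]
opening: 0.999
time_s: 9.62
ee_pos: [0.6165, -0.0711, 0.2032]
tcp_rot: [-1.282, 1.092, -1.089]
force: [0.2, 0.1, -0.3]
opening: 0.999
9.62 [ 0.6165 -0.0711  0.2032] jawyaw 9.17 y [-0.002  0.    -1.   ] F [ 0.2  0.1 -0.3] M [-0.01 -0.01 -0.02] open 0.999
[-0.164  0.469  1.694  0.     0.981 -0.324]
t [ 0.05 19.32  0.09] r [ 0.12  0.11 -0.04]
-0.05 [326. 315.]
0 [363. 298.]
0.05 [400. 282.]
```

View pics/s6.png

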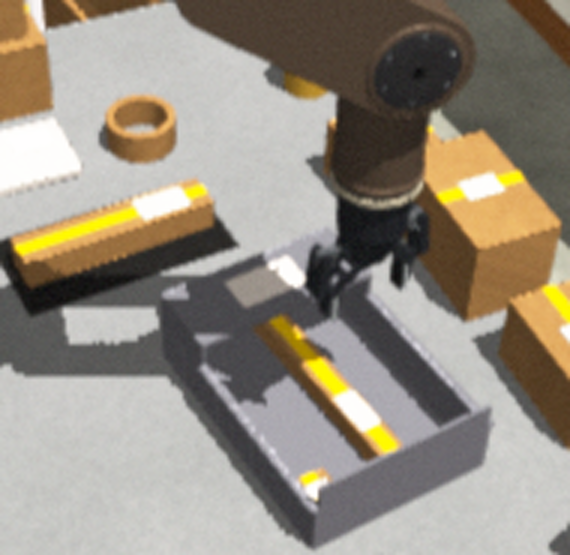

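```bash
python3 -m jog '[{"tx":0,"ty":2,"tz":0.1,"rx":0,"ry":0,"rz":0,"jaw":1},{"tx":0,"ty":5,"tz":0.1,"rx":0,"ry":0,"rz":0,"jaw":1},{"tx":0,"ty":8.5,"tz":0.1,"rx":0,"ry":0,"rz":0,"jaw":1},{"tx":0,"ty":11.5,"tz":0.1,"rx":0,"ry":0,"rz":0,"jaw":1},{"tx":0,"ty":13.5,"tz":0.1,"rx":0,"ry":0,"rz":0,"jaw":1},{"tx":0,"ty":14.5,"tz":0.1,"rx":0,"ry":0,"rz":0,"jaw":1},{"tx":0,"ty":14.5,"tz":0.1,"rx":0,"ry":0,"rz":0,"jaw":1}]'; python3 -c "
from h import *
st(); rel((.617,-.0714,.010),down(np.degrees(.158)))
S=get_image('side')
cv2.imwrite('pics/s7.png',cv2.resize(S['pixels'][110:255,220:370],None,fx=4,fy=4,interpolation=cv2.INTER_CUBIC))
"
```

```text
time_s: 10.25
ee_pos: [0.6166, -0.0702, 0.0573]
tcp_rot: [-1.283, 1.093, -1.088]
force: [-0.5, 0.5, 0.1]
opening: 1.001
10.25 [ 0.6166 -0.0702  0.0573] jawyaw 9.19 y [-0.004  0.001 -1.   ] F [-0.5  0.5  0.1] M [ 0.01 -0.    0.03] open 1.001
[-0.162  0.652  1.797  0.     0.697 -0.322]
t [0.13 4.73 0.03] r [ 0.21  0.13 -0.07]
```

View pics/s7.png

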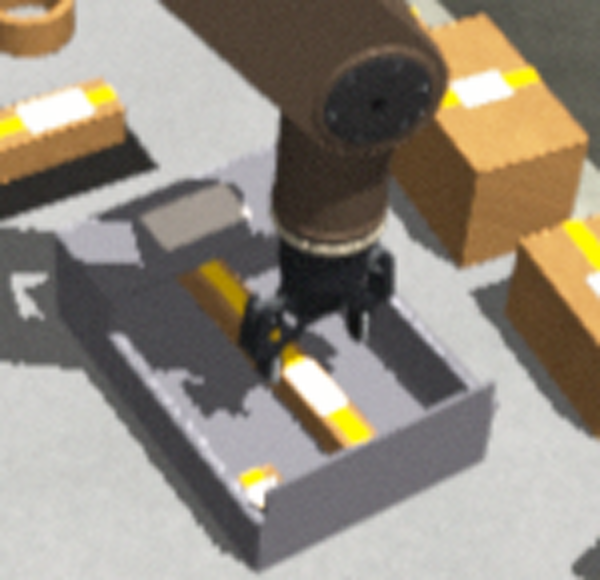

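```bash
python3 -m jog '[{"tx":0.1,"ty":1,"tz":0.1,"rx":0,"ry":0,"rz":0,"jaw":1},{"tx":0.1,"ty":2.5,"tz":0.1,"rx":0,"ry":0,"rz":0,"jaw":1},{"tx":0.1,"ty":3.8,"tz":0.1,"rx":0,"ry":0,"rz":0,"jaw":1},{"tx":0.1,"ty":4.4,"tz":0.1,"rx":0,"ry":0,"rz":0,"jaw":1},{"tx":0.1,"ty":4.7,"tz":0.1,"rx":0,"ry":0,"rz":0,"jaw":1},{"tx":0.1,"ty":4.7,"tz":0.1,"rx":0,"ry":0,"rz":0,"jaw":1},{"tx":0.1,"ty":4.7,"tz":0.1,"rx":0,"ry":0,"rz":0,"jaw":1}]'; python3 -c "
from h import *
st(); rel((.617,-.0714,.010),down(np.degrees(.158)))
S=get_image('side')
cv2.imwrite('pics/s8.png',cv2.resize(S['pixels'][110:255,220:370],None,fx=4,fy=4,interpolation=cv2.INTER_CUBIC))
"
```

```text
time_s: 10.88
ee_pos: [0.6196, -0.0719, 0.0129]
tcp_rot: [-1.28, 1.092, -1.092]
force: [-0.2, -1.1, 0.3]
opening: 0.998
10.88 [ 0.6196 -0.0719  0.0129] jawyaw 9.07 y [ 0. -0. -1.] F [-0.2 -1.1  0.3] M [0.   0.02 0.05] open 0.998
[-0.164  0.719  1.809 -0.     0.614 -0.322]
t [-0.09  0.28 -0.25] r [-0.02  0.02  0.01]
```

View pics/s8.png

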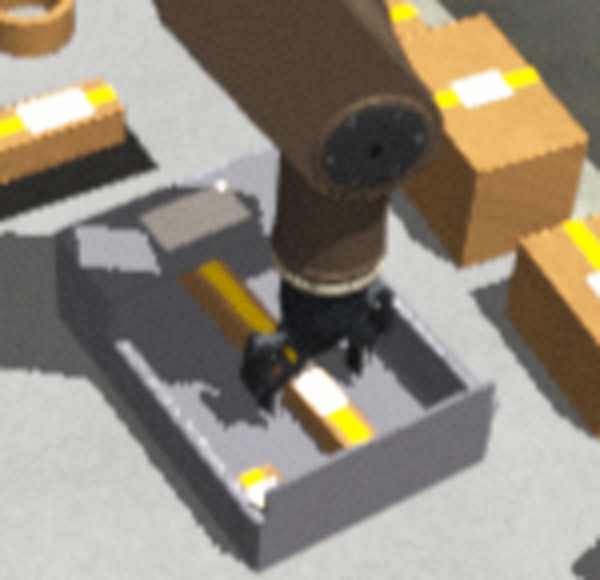

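```bash
python3 -m jog '[{"tx":0,"ty":0.15,"tz":0,"rx":0,"ry":0,"rz":0,"jaw":1},{"tx":0,"ty":0.15,"tz":0,"rx":0,"ry":0,"rz":0,"jaw":0},{"tx":0,"ty":0.15,"tz":0,"rx":0,"ry":0,"rz":0,"jaw":0},{"tx":0,"ty":0.15,"tz":0,"rx":0,"ry":0,"rz":0,"jaw":0},{"tx":0,"ty":0.15,"tz":0,"rx":0,"ry":0,"rz":0,"jaw":0},{"tx":0,"ty":0.15,"tz":0,"rx":0,"ry":0,"rz":0,"jaw":0},{"tx":0,"ty":0.15,"tz":0,"rx":0,"ry":0,"rz":0,"jaw":0},{"tx":0,"ty":0.15,"tz":0,"rx":0,"ry":0,"rz":0,"jaw":0},{"tx":0,"ty":0.15,"tz":0,"rx":0,"ry":0,"rz":0,"jaw":0},{"tx":0,"ty":0.15,"tz":0,"rx":0,"ry":0,"rz":0,"jaw":0}]' 80; python3 -c "
from h import *
st()"
```

```text
time_s: 11.77
ee_pos: [0.6195, -0.0719, 0.0114]
tcp_rot: [-1.28, 1.091, -1.092]
force: [-1.4, -0.2, 5.8]
opening: 0.382
11.77 [ 0.6195 -0.0719  0.0114] jawyaw 9.07 y [ 0. -0. -1.] F [-1.4 -0.2  5.8] M [0.06 0.28 0.07] open 0.382
[-0.164  0.721  1.809 -0.     0.611 -0.322]
```

```bash
python3 -m jog '[{"tx":0.2,"ty":-0.5,"tz":0,"rx":0,"ry":0,"rz":0,"jaw":0},{"tx":0.5,"ty":-1,"tz":0,"rx":0,"ry":0,"rz":0,"jaw":0},{"tx":0.45,"ty":-2.1,"tz":0,"rx":0,"ry":0,"rz":-3,"jaw":0},{"tx":0.5,"ty":-3.5,"tz":0,"rx":0,"ry":0,"rz":-7,"jaw":0},{"tx":0.4,"ty":-4.9,"tz":0,"rx":0,"ry":0,"rz":-11,"jaw":0},{"tx":0.4,"ty":-4.9,"tz":0,"rx":0,"ry":0,"rz":-11,"jaw":0},{"tx":0.4,"ty":-4.9,"tz":0,"rx":0,"ry":0,"rz":-11,"jaw":0}]' 100; python3 -c "
from h import *
st()
T=get_image('top')
S=get_image('side')
cv2.imwrite('pics/s9.png',cv2.resize(S['pixels'][110:255,220:370],None,fx=4,fy=4,interpolation=cv2.INTER_CUBIC))
cv2.imwrite('pics/t9.png',cv2.resize(T['pixels'][85:220,205:345],None,fx=4,fy=4,interpolation=cv2.INTER_CUBIC))
"
```

```text
time_s: 12.35
ee_pos: [0.6203, -0.0748, 0.0606]
tcp_rot: [-1.406, 0.982, -1.232]
force: [0.1, 0.6, -2.2]
opening: 0.383
12.35 [ 0.6203 -0.0748  0.0606] jawyaw 9.2 y [ 0.031 -0.187 -0.982] F [ 0.1  0.6 -2.2] M [ 0.02 -0.04 -0.  ] open 0.383
[-0.058  0.644  1.831 -0.312  0.648  0.028]
```

View pics/s9.png

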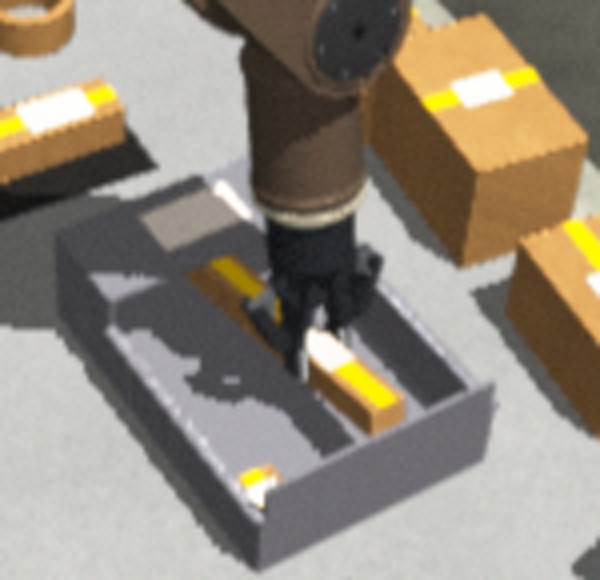

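View pics/t9.png

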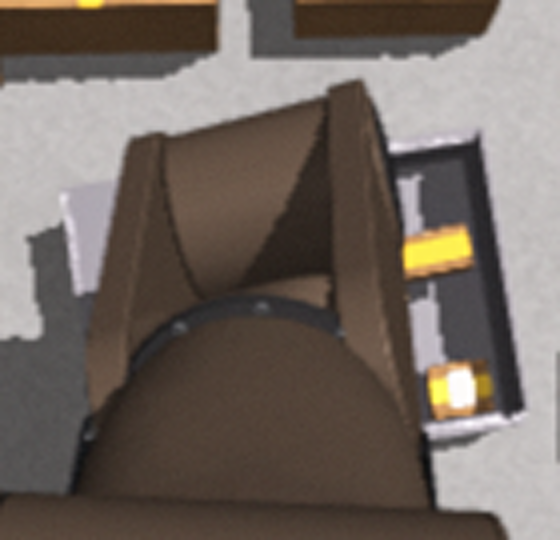

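```bash
cat > slimov.py <<'E'
from h import *
import sys
def corners(off=.051,cy=-.0116):
    s=get_state(); M=Rn.from_rotvec(s['tcp_rot']).as_matrix(); o=s['ee_pos']
    f=lambda X,Y,Z:o+M@[X-off,cy+Y,Z]
    e=[np.array([f(x,a,b) for a,b in((-.017,-.017),(-.017,.017),(.017,.017),(.017,-.017))]) for x in (.155,-.155)]
    return e
if __name__=="__main__":
    S=get_image('side'); e=corners()
    L=[(e[0],(255,0,255)),(e[1],(0,0,255))]+[(np.array([e[0][k],e[1][k]]),(0,255,0)) for k in range(4)]
    overlay(S,L,(220,110,370,255),4,sys.argv[1])
    print((e[0].mean(0)).round(3),(e[1].mean(0)).round(3),"zmin",min(e[0][:,2].min(),e[1][:,2].min()).round(3))
E
python3 slimov.py pics/so9.png
```

```text
[ 0.635 -0.175  0.09 ] [0.587 0.126 0.032] zmin 0.015
```

View pics/so9.png

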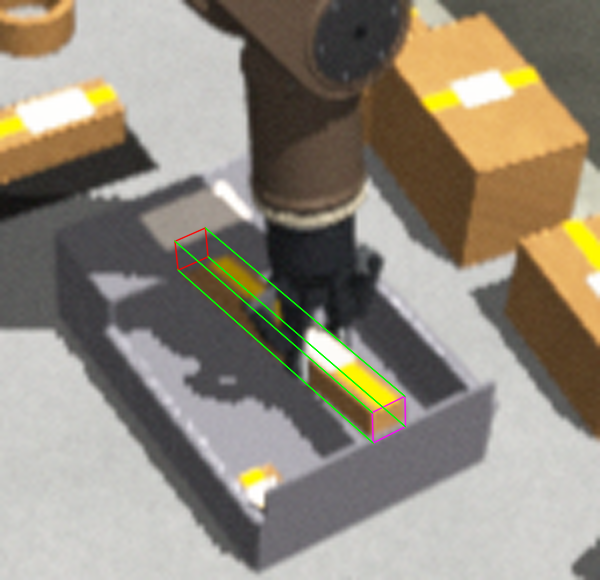

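```bash
python3 -m jog '[{"tx":0.3,"ty":-1.4,"tz":0,"rx":0,"ry":0,"rz":-4,"jaw":0},{"tx":0.5,"ty":-2.8,"tz":0,"rx":0,"ry":0,"rz":-8,"jaw":0},{"tx":0.65,"ty":-4.05,"tz":0,"rx":0,"ry":0,"rz":-12,"jaw":0},{"tx":0.65,"ty":-4.05,"tz":0,"rx":0,"ry":0,"rz":-12,"jaw":0},{"tx":0.65,"ty":-4.05,"tz":0,"rx":0,"ry":0,"rz":-12,"jaw":0}]' 100; python3 -c "
from h import *
st()"; python3 slimov.py pics/so10.png
```

```text
time_s: 12.92
ee_pos: [0.6195, -0.074, 0.1003]
tcp_rot: [-1.54, 0.854, -1.383]
force: [-0.4, 0.1, -2.6]
opening: 0.379
12.92 [ 0.6195 -0.074   0.1003] jawyaw 9.13 y [ 0.06  -0.384 -0.921] F [-0.4  0.1 -2.6] M [0.18 0.03 0.01] open 0.379
[ 0.064  0.611  1.841 -0.606  0.747  0.367]
[ 0.634 -0.165  0.151] [0.589 0.117 0.031] zmin 0.015
```

View pics/so10.png

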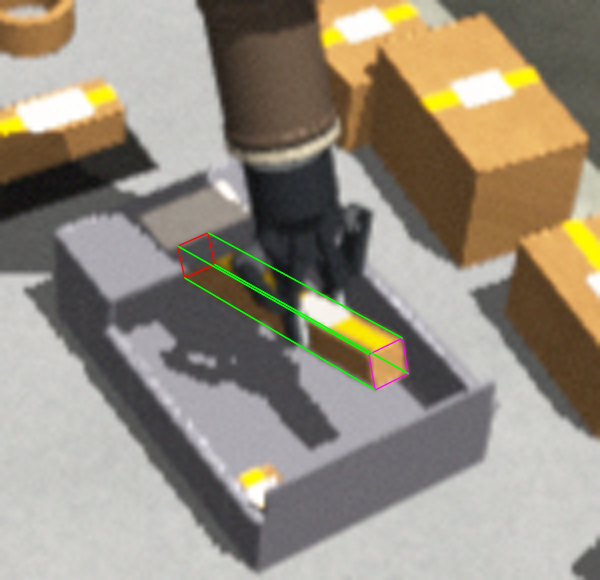

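```bash
python3 -m jog '[{"tx":0.8,"ty":0,"tz":0,"rx":0,"ry":0,"rz":0,"jaw":0},{"tx":2,"ty":0,"tz":0,"rx":0,"ry":0,"rz":0,"jaw":0},{"tx":3.5,"ty":0,"tz":0,"rx":0,"ry":0,"rz":0,"jaw":0},{"tx":5,"ty":0,"tz":0,"rx":0,"ry":0,"rz":0,"jaw":0},{"tx":6,"ty":0,"tz":0,"rx":0,"ry":0,"rz":0,"jaw":0},{"tx":6.5,"ty":0,"tz":0,"rx":0,"ry":0,"rz":0,"jaw":0},{"tx":6.5,"ty":0,"tz":0,"rx":0,"ry":0,"rz":0,"jaw":0}]' 100; python3 -c "
from h import *
st()"; python3 slimov.py pics/so11.png
```

```text
time_s: 13.55
ee_pos: [0.6293, -0.1353, 0.1269]
tcp_rot: [-1.538, 0.854, -1.388]
force: [-0.2, -1.1, -2.6]
opening: 0.377
13.55 [ 0.6293 -0.1353  0.1269] jawyaw 8.94 y [ 0.061 -0.386 -0.921] F [-0.2 -1.1 -2.6] M [ 0.23  0.01 -0.01] open 0.377
[-0.037  0.579  1.814 -0.591  0.759  0.244]
[ 0.643 -0.225  0.178] [0.599 0.057 0.057] zmin 0.041
```

View pics/so11.png

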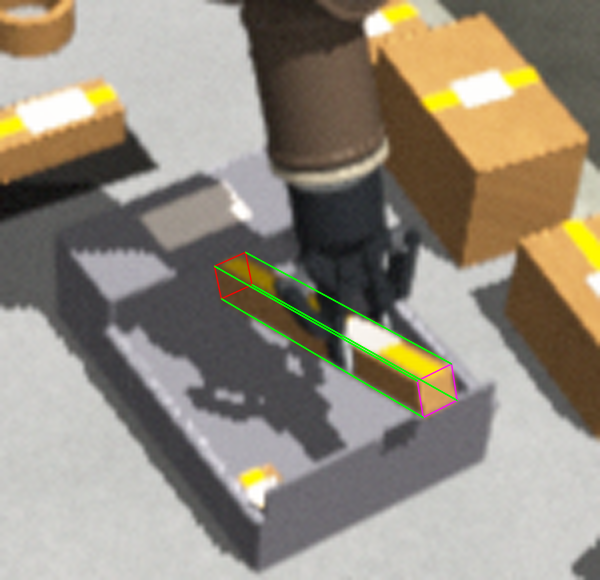

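```bash
python3 -m jog '[{"tx":0.8,"ty":0,"tz":0,"rx":0,"ry":0,"rz":0,"jaw":0},{"tx":2,"ty":0,"tz":0,"rx":0,"ry":0,"rz":0,"jaw":0},{"tx":3.5,"ty":0,"tz":0,"rx":0,"ry":0,"rz":0,"jaw":0},{"tx":5,"ty":0,"tz":0,"rx":0,"ry":0,"rz":0,"jaw":0},{"tx":6,"ty":0,"tz":0,"rx":0,"ry":0,"rz":0,"jaw":0},{"tx":6.8,"ty":0,"tz":0,"rx":0,"ry":0,"rz":0,"jaw":0},{"tx":6.8,"ty":0,"tz":0,"rx":0,"ry":0,"rz":0,"jaw":0}]' 100; python3 -c "
from h import *
st()"; python3 slimov.py pics/so12.png
```

```text
time_s: 14.18
ee_pos: [0.6394, -0.1968, 0.1537]
tcp_rot: [-1.539, 0.852, -1.388]
force: [0.9, 0.5, -2.5]
opening: 0.379
14.18 [ 0.6394 -0.1968  0.1537] jawyaw 9.01 y [ 0.062 -0.386 -0.92 ] F [ 0.9  0.5 -2.5] M [0.19 0.03 0.04] open 0.379
[-0.135  0.558  1.767 -0.563  0.777  0.107]
[ 0.653 -0.286  0.205] [ 0.609 -0.004  0.083] zmin 0.068
```

View pics/so12.png

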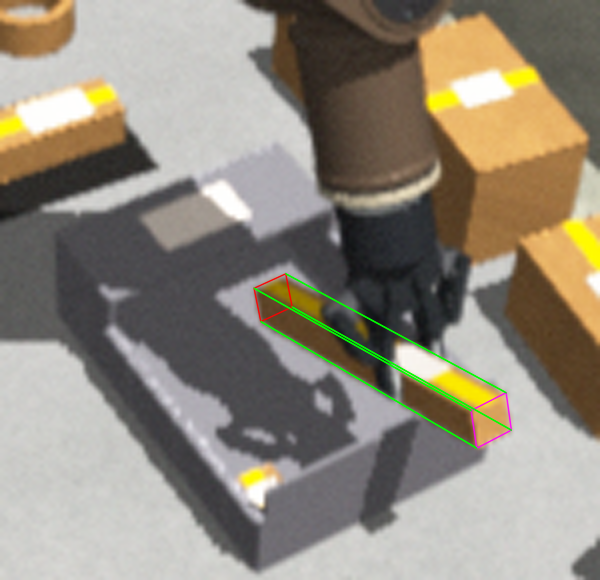

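```bash
python3 -m jog '[{"tx":0.5,"ty":-1.2,"tz":0,"rx":0,"ry":0,"rz":0,"jaw":0},{"tx":1.3,"ty":-3,"tz":0,"rx":0,"ry":0,"rz":0,"jaw":0},{"tx":2.3,"ty":-5.5,"tz":0,"rx":0,"ry":0,"rz":0,"jaw":0},{"tx":3.4,"ty":-8,"tz":0,"rx":0,"ry":0,"rz":0,"jaw":0},{"tx":4.2,"ty":-10,"tz":0,"rx":0,"ry":0,"rz":0,"jaw":0},{"tx":4.7,"ty":-11,"tz":0,"rx":0,"ry":0,"rz":0,"jaw":0},{"tx":4.7,"ty":-11,"tz":0,"rx":0,"ry":0,"rz":0,"jaw":0}]' 100; python3 -c "
from h import *
st(); rel((.6195,-.072,.235),down(9.07))"
```

```text
time_s: 14.82
ee_pos: [0.6403, -0.1953, 0.2757]
tcp_rot: [-1.537, 0.849, -1.389]
force: [1.4, -0.3, -2.8]
opening: 0.382
14.82 [ 0.6403 -0.1953  0.2757] jawyaw 9.11 y [ 0.066 -0.386 -0.92 ] F [ 1.4 -0.3 -2.8] M [ 0.17  0.03 -0.02] open 0.382
[-0.133  0.421  1.657 -0.464  0.99  -0.047]
t [-13.1   -1.15  -0.12] r [-0.24 -0.   23.07]
```

```bash
python3 -m jog '[{"tx":-0.4,"ty":0,"tz":0,"rx":0,"ry":0,"rz":2,"jaw":0},{"tx":-1.2,"ty":0,"tz":0,"rx":0,"ry":0,"rz":5,"jaw":0},{"tx":-2.5,"ty":-0.1,"tz":0,"rx":0,"ry":0,"rz":9,"jaw":0},{"tx":-4,"ty":-0.1,"tz":0,"rx":0,"ry":0,"rz":13,"jaw":0},{"tx":-6,"ty":-0.2,"tz":0,"rx":0,"ry":0,"rz":17,"jaw":0},{"tx":-8,"ty":-0.2,"tz":0,"rx":0,"ry":0,"rz":20,"jaw":0},{"tx":-10,"ty":-0.3,"tz":0,"rx":0,"ry":0,"rz":22,"jaw":0},{"tx":-12,"ty":-0.3,"tz":0,"rx":0,"ry":0,"rz":23,"jaw":0},{"tx":-13,"ty":-0.3,"tz":-0.1,"rx":-0.2,"ry":0,"rz":23,"jaw":0},{"tx":-13.5,"ty":-0.3,"tz":-0.1,"rx":-0.2,"ry":0,"rz":23,"jaw":0},{"tx":-13.5,"ty":-0.3,"tz":-0.1,"rx":-0.2,"ry":0,"rz":23,"jaw":0},{"tx":-13.5,"ty":-0.3,"tz":-0.1,"rx":-0.2,"ry":0,"rz":23,"jaw":0}]' 100; python3 -c "
from h import *
st(); rel((.6195,-.072,.2255),down(9.07))
T=get_image('top');cv2.imwrite('pics/t13.png',T['pixels'])
S=get_image('side')
cv2.imwrite('pics/s13.png',S['pixels'])
"; sed -i 's/(220,110,370,255),4/(200,60,380,255),3/' slimov.py; python3 slimov.py pics/so13.png
```

```text
time_s: 15.82
ee_pos: [0.6185, -0.0717, 0.2226]
tcp_rot: [-1.283, 1.093, -1.091]
force: [0.0, -0.2, -3.2]
opening: 0.379
15.82 [ 0.6185 -0.0717  0.2226] jawyaw 9.09 y [-0.003 -0.002 -1.   ] F [ 0.  -0.2 -3.2] M [-0.11 -0.03  0.04] open 0.379
[-0.163  0.452  1.669 -0.002  1.024 -0.32 ]
t [ 0.04 -0.29  0.1 ] r [0.19 0.02 0.06]
[ 0.635 -0.175  0.235] [0.586 0.131 0.234] zmin 0.217
```

View pics/so13.png

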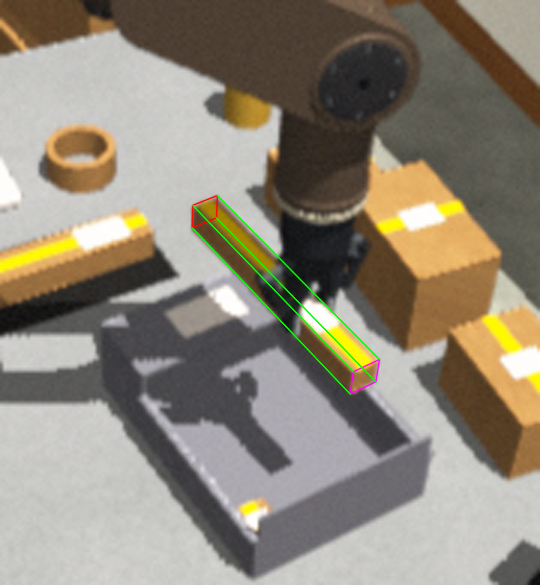

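View pics/t13.png

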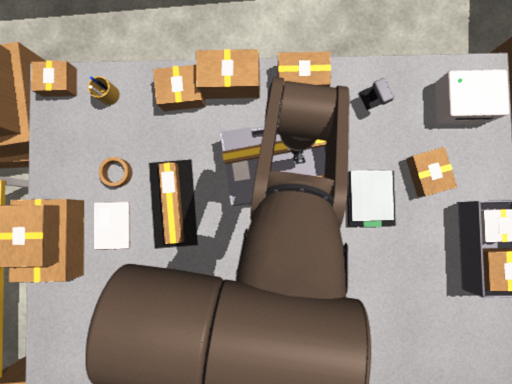

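View pics/s13.png

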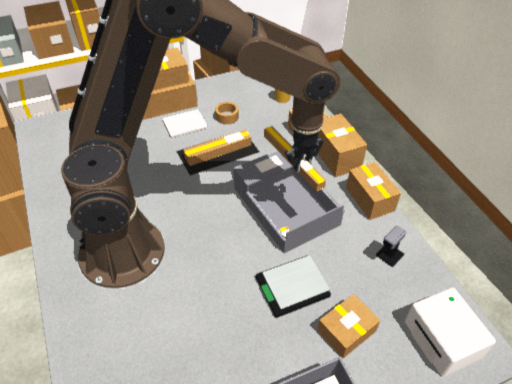

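```bash
python3 -m jog '[{"tx":0,"ty":-0.4,"tz":0,"rx":0,"ry":0,"rz":0,"jaw":0},{"tx":0,"ty":-0.4,"tz":0,"rx":0,"ry":0,"rz":0,"jaw":0},{"tx":0,"ty":-0.4,"tz":0,"rx":0,"ry":0,"rz":0,"jaw":0},{"tx":0,"ty":-0.4,"tz":0,"rx":0,"ry":0,"rz":0,"jaw":0},{"tx":0,"ty":-0.4,"tz":0,"rx":0,"ry":0,"rz":0,"jaw":0},{"tx":0,"ty":-0.4,"tz":0,"rx":0,"ry":0,"rz":0,"jaw":0}]' 100; python3 -c "
from h import *
st()"; python3 slimov.py pics/so14.png
```

```text
time_s: 16.47
ee_pos: [0.6183, -0.072, 0.2265]
tcp_rot: [-1.282, 1.095, -1.091]
force: [0.3, 0.7, -2.1]
opening: 0.382
16.47 [ 0.6183 -0.072   0.2265] jawyaw 9.02 y [-0.003 -0.001 -1.   ] F [ 0.3  0.7 -2.1] M [-0.14 -0.09 -0.  ] open 0.382
[-1.640e-01  4.480e-01  1.665e+00 -1.000e-03  1.032e+00 -3.210e-01]
[ 0.635 -0.175  0.238] [0.586 0.131 0.238] zmin 0.221
```

View pics/so14.png

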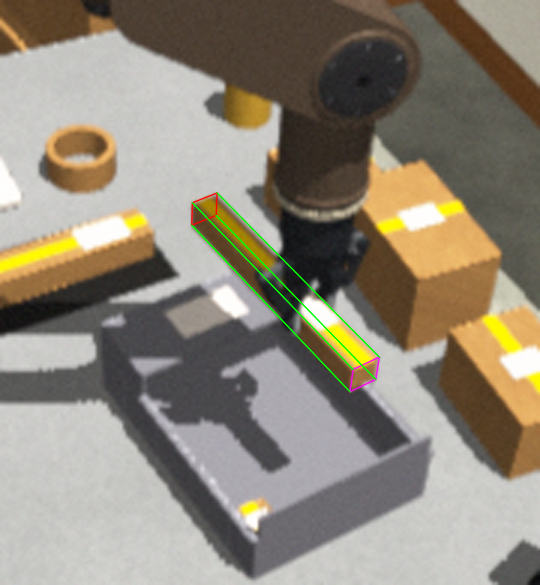

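The overlay matches the carton from its hood end (205,210) to its open end (365,375). It is level, its underside is at about 0.22 m, and the inner carton is unmoved at (253,512).

```bash
python3 -c "
from rig import *
print(close_job())"
```

```text
the job is handed in; nothing more can be done
None
```

I laid the bar carton on the black mat. I then tilted the slim carton about 23°, drew it out from under the hood, and handed in at about 16.5 s with it still in the gripper.

**Slim carton:** It is gripped at 100 N and level over the tote, with both end centres computed at 0.238 m. Its underside is about 0.22 m up, roughly 110 mm above the tote's highest part. These heights come from the gripper pose; the outline projected from that pose matched the side camera view, with no sign of slipping.

**Bar carton:** After release, both cameras showed it flat and entirely on the mat. I lowered it until it touched (about 11 N of contact) before opening the gripper.

**Other things:** In the last pictures the inner carton, tape, mailer and scale look where they were; I checked this by eye only. The highest force I read was about 12 N, while gripping the bar. While the slim carton was being drawn out, the force readings showed only its weight.

**Disagreement:** The two cameras differed by 4 to 10 mm in the tote's position and about 5 mm in the cartons'. I worked with values in between, and every grasp and clearance had more room than that. One jog call early on was refused for a missing field and moved nothing.

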